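# Set a spring hold-down clamp to five degrees past first touch

## Task

Swing the lever of the hold-down clamp down until you first feel its sprung foot touch the aluminium block, then swing it five degrees further (about 20 mm at the crossbar), so that the foot holds the block with about 17 N, and let go, leaving the lever there. The foot's spindle is set differently each time, so the touch has to be felt at the lever; the thin-walled block must never be pressed much harder than that. Keep the block standing in its nest and do not shift the other things on the bench.

Things in the scene. Friction and masses are not known exactly. Their poses are not given: they have to be found in the camera images.
- clamp_base: Fixed hold-down clamp: steel base plate 250x100x12 mm on the bench. Origin on the bench surface under it; own x points from the lever's crossbar end to the pivot (to the robot's right, within 0.5 rad), z up. Pivot pin (level, along own y, between grey cheeks 124 mm high) at own x +100, y 0, z 105 mm. Nest of the block centred at own x +10 mm.
- clamp_lever: The clamp's lever with its foot: flat steel bar 24x14 mm. Origin on the pivot pin. When level its axes are clamp_base's and it runs from the pivot along own -x; raising it is a positive turn about own y. Stops at -7 and +63 degrees, starts raised 41 to 52. Stiff pivot (1.7 N m friction, some 7 N at the crossbar): it stays where left and moves either way.
- crossbar (a point): Centre of the lever's crossbar grip: round black bar, 22 mm across, 110 mm long, along the lever's own y (level), 240 mm from the pivot. It can be pushed down from above, or pinched on either side of the flat bar. At touch the push needed here jumps by 2 to 3 N, then climbs about 1 N per degree; pausing between small steps the friction carries part of the push, but the jump still shows.
- spindle_hole (a point): Point on the lever's centre line, 80 mm from the pivot, where a threaded spindle square to the bar passes through. On its lower end sits a round rubber foot, 24 mm across, facing the block. How far the spindle is screwed down differs by up to 24 mm and is not reported: first touch comes with the lever 5 to 26 degrees above level.
- block: Square aluminium cylinder body 60x60x58 mm, loose in the clamp's nest (rails 16 mm high) under the foot. Origin at the centre of its underside, 12 mm above the bench; flat top 70 mm above the bench. The foot pressing on it is sprung: gives only above 6 N, then 1.5 N per mm, 18 mm at most; so 5 degrees past touch it presses with 17 to 19 N.
- end_cap: Bystander, leave alone: square machined end cap, 56x56x18, lying flat close beside the clamp, on the robot's side (sizes in mm). Origin at the centre of its underside.
- piston: Bystander, leave alone: flat round piston, 40 across, 14 high, lying close beside the clamp, on the robot's side (sizes in mm). Origin at the centre of its underside.
- oil_bottle: Bystander, leave alone: white oiler bottle with a spout, 51x50x152, standing at the back left (sizes in mm). Origin at the centre of its underside.
- grease_pot: Bystander, leave alone: round grease pot with screw lid, 69 across, 54 high, to the left (sizes in mm). Origin at the centre of its underside.
- small_cylinder: Bystander, leave alone: small square aluminium pneumatic cylinder with a rod end on top, 53x52x106, standing at the left (sizes in mm). Origin at the centre of its underside.
- spanner: Bystander, leave alone: open-end spanner, 36x191x6, lying at the right edge of the bench (sizes in mm). Origin at the centre of its underside.
- piston_rod: Bystander, leave alone: chromed rod, 16 across, 148 long, lying behind, left of the tray of cylinders (sizes in mm). Origin at the centre of its underside.
Not all that is in view belongs to the job. Leave any black or orange look-alike of the block alone.

How it is judged (in metres and radians):
On the way:
1. the foot has come down on the block (contact force between clamp_lever and block above 2 N), for 0.1 s.
At the end, for the whole second after the job is handed in: The lever rests, released, so that its foot presses the block with 12 to 23 N (about 5 degrees past first touch, give or take 2 degrees); the block stands upright and at rest in its nest (contact force between clamp_lever and block between 12 and 23 N and angular speed of clamp_lever below 0.03 rad/s and horizontal distance between block and clamp_base below 0.016 m and height (world z) of block below 0.018 m and angle between block's own z axis and vertical below 0.06 rad and linear speed of block below 0.02 m/s).
It fails at once if the block is pressed with more than 30 N (contact force between clamp_lever and block above 30 N).
It fails at once if a bystander is shifted by more than 30 mm (distance of any of end_cap, piston, oil_bottle, grease_pot, small_cylinder, spanner, piston_rod from where it was at the start of the episode above 0.03 m).
It also fails if it takes over 54 s, if anything falls off the work surface, if the arm or the gripper's body presses on something with over 40 N, if the wrist force passes 120 N, or if a joint passes its speed limit or range.

## Robot

A 6-joint arm with a two-finger parallel gripper is mounted at the origin on a cart in front of the work surface, level with it; the furniture and walls round the work are solid. World frame = base frame: x ahead of the robot, y to its left, z up, the work surface at z = 0. Lengths are in mm, angles in rad, forces in N, time in s.
With the tool pointing down it reaches from about 275 to 825 mm from the base axis. Payload 4.9 kg.
Tool frame: the origin (TCP) lies at the very end of the fingers, on their centre line; the grasp point (between the pads) lies 19 mm behind it; z points along the fingers, y is the direction in which the jaws open and shut (so a half turn about z gives the same grasp; the last joint's range is limited). The gripper opens to 85 mm and grips with 20 to 120 N. Pads are 22 mm wide; open, the fingers measure 114 mm over their backs; the gripper's body (76 mm by 85 mm) begins 54 mm behind the grasp point. The pads swing forward as they close: fully open they stand 13 mm farther back than shut.
Start: joints at [1.056, 0.326, -0.193, 1.052, 0, 1.437], TCP at [204.411, 510.622, 231.281] pointing down, gripper open.
Joint ranges: [-2.65, 2.65], [-0.97, 1.79], [-1.3, 1.35], [-1.93, 2.1], [-1.47, 1.37], [-3.14, 3.14]. Speed limits (rad/s): [2.57, 2.57, 3.14, 3.14, 3.14, 3.14].

## Interface

Orientations are given as [roll, pitch, yaw] about the fixed x, y, z axes, in that order (R = Rz(yaw) Ry(pitch) Rx(roll)).
In Python, from bench import bot, solve_ik, imaging gives the robot as it stands. Calls block until the motion is done:
- bot.move_ptp(position, orientation): joint-space move of the TCP to a pose.
- bot.movel(position, rot=None, max_speed=150, threshold=None): straight line of the TCP; rot=None keeps the orientation; max_speed is the mean speed in mm/s. With threshold (N) it stops when the force on the tool has changed by that much, and returns True; else False.
- bot.move_j(angles): joint-space move.
- bot.grip(opening, effort=None): opening from 0.0 (shut) to 1.0 (fully open); effort is the grip in N (None keeps the last); returns when the fingers have stopped.
- bot.dwell(seconds).
- solve_ik(position, orientation): joint angles nearest the present ones, or None.
- bot.get_state(): the state.
- imaging.capture(name): name is "side" or "top"; returns the picture (384x512x3 uint8, blue, green, red); there is no depth.
- imaging.camera_model(name): a dict with "K" (3x3 intrinsics, pixels), "position" and "rotation" of the camera in the world. Camera axes: x right, y up, looking along -z (the intrinsics and any distortion apply to the point x, -y, -z); pixel columns grow to the right and rows downward; lengths in mm; the calibration is good to about 2 mm. A picture is of the moment at which its call begins. camera_model takes no time and is no camera call.
A pose or a line that the arm cannot do raises bot.IKError and nothing moves.
- bot.sign_off(): hands the job in, once; it reports no verdict.
The state is a dict: "t": time; "qpos": joint angles; "joint_velocities": joint speeds; "effort": joint torques, N m; "tcp_pos": TCP position; "orientation": TCP orientation; "contact_force": force on the tool from outside, world axes, zero at the start; "wrist_torque": the same for the moment, N m; "opening": opening from 0.0 (shut) to 1.0 (fully open).
Only numpy, scipy, OpenCV 4.12 (cv2) and the standard library are available. Lean on these libraries where they do the work, as an engineer would, in place of code of your own. Each camera call takes 0.05 s, during which the arm holds its last target.

## Working session

There is one attempt and no reset: what is moved stays moved. The work goes in short steps, each a Python script; the robot and the scene stay as the last script left them, time stands still between calls to the robot, and variables do not carry over. Pictures are saved under pics/ and viewed, and the job is handed in when it is done.

```bash
ls; mkdir -p pics; python3 - <<'E'
from bench import bot, solve_ik, imaging
import cv2
for n in ("side","top"):
    im=imaging.capture(n); cv2.imwrite(f"pics/{n}0.png",im)
    m=imaging.camera_model(n); print(n,m)
s=bot.get_state(); print(s['t'],s['contact_force'],s['tcp_pos'],s['orientation'])
E
```

```text
pics
side {'K': array([[419.76173148,   0.        , 253.05996229],
       [  0.        , 419.76173148, 183.51546403],
       [  0.        ,   0.        ,   1.        ]]), 'position': array([ 617.10597881, 1102.96200253,  920.53312674]), 'rotation': array([ 0.91663332, -0.02281915,  3.10784599])}
top {'K': array([[370.61483852,   0.        , 261.33957418],
       [  0.        , 370.61483852, 186.98757543],
       [  0.        ,   0.        ,   1.        ]]), 'position': array([ 382.7498446 ,  -18.30768149, 1144.32646   ]), 'rotation': array([ 0.16220988,  0.01280072, -1.55933738])}
0.1 [1.29506292 0.14931448 0.51164466] [204.14748053 510.15404768 230.58478041] [-3.14005746e+00 -2.10744313e-04  2.76078184e+00]
```

View pics/side0.png

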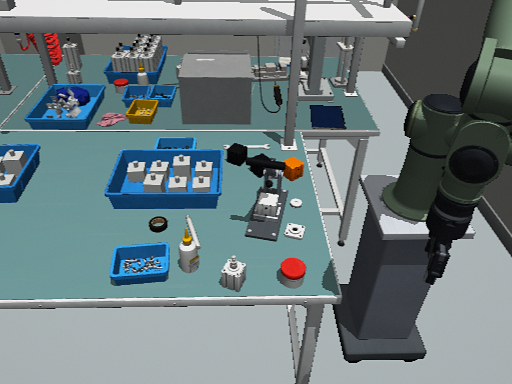

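View pics/top0.png

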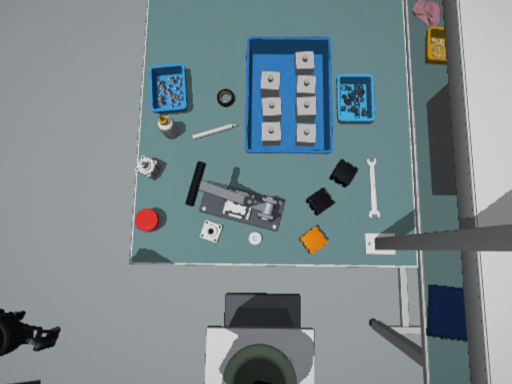

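The side view shows the clamp around (265,215), with its block at (268,205). The top view shows the clamp plate at (242,205), the crossbar at (196,184) and the pivot at (268,208). Next I'll make close crops.

```bash
python3 - <<'E'
import cv2
a=cv2.imread("pics/side0.png")[130:250,210:330]; b=cv2.imread("pics/top0.png")[150:250,180:300]
cv2.imwrite("pics/side0c.png",cv2.resize(a,None,fx=5,fy=5,interpolation=cv2.INTER_CUBIC))
cv2.imwrite("pics/top0c.png",cv2.resize(b,None,fx=6,fy=6,interpolation=cv2.INTER_CUBIC))
E
```

```text
(no output)
```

View pics/side0c.png

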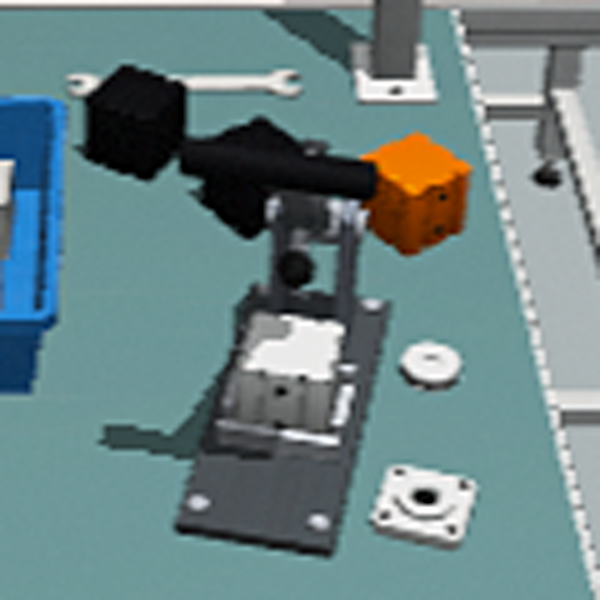

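View pics/top0c.png

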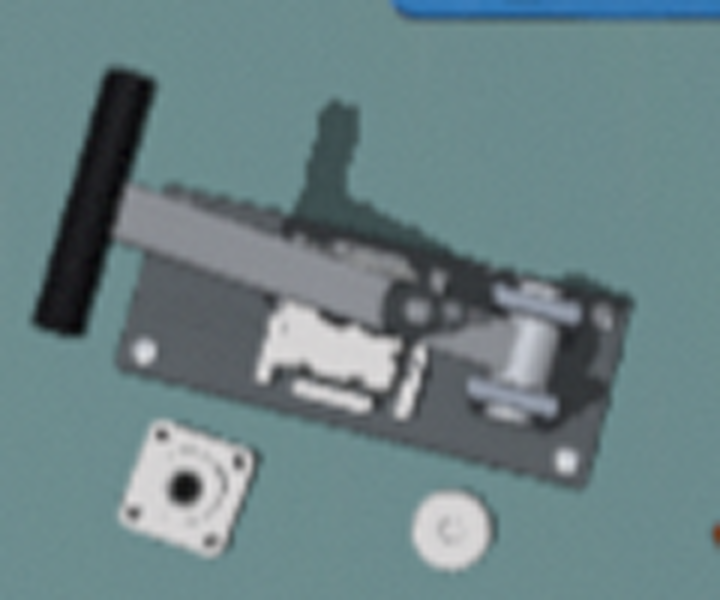

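Look-alikes of the block:
- black cubes, side (237,153) and (260,163), top (344,173) and (320,201)
- orange cube, side (293,168), top (314,239)
- white cylinders in the blue tray, top (290,100)
- small cylinder, top (147,166)

I choose the silver block in the nest under the lever (side (268,205), top (236,208)). For the handle I choose the black crossbar, side (266,164), top (196,184). Its overlap with the black cubes in the side view is only visual, and both crops confirm this.

```bash
cat > h.py <<'E'
import numpy as np, cv2
from scipy.spatial.transform import Rotation as R
from scipy.optimize import least_squares
from bench import bot, solve_ik, imaging
def proj(n,P):
    m=imaging.camera_model(n); Rm=R.from_euler('xyz',m['rotation']).as_matrix()
    c=(np.atleast_2d(P)-m['position'])@Rm; c=c*[1,-1,-1]
    u=c@m['K'].T; return u[:,:2]/u[:,2:]
def base(p,q):  # clamp own -> world
    x,y,yaw=p[:3]; return R.from_euler('z',yaw).apply(q)+[x,y,0]
def lever(p,q,th):
    return base(p, R.from_euler('y',th).apply(q)+[100,0,105])
E
cat > fit.py <<'E'
from h import *
top=np.array([[200,211.3],[277.5,231.7],[285.3,199.7],[208.3,180.8]]) 
side=np.array([[245.6,235.4],[276.4,240.6],[287.6,190.6]])
# own corners
TL=[-125,-50,12];BR=[125,-50,12];TR=[125,50,12];LT=[-125,50,12]
tP=np.array([TL,BR,TR,LT],float); sP=np.array([LT,TL,BR],float)
tb=np.array([[201.7,162.5],[190,205.5]]); sb=np.array([[247,161.6],[285,166]])
bar=np.array([[-240,55,0],[-240,-55,0]],float)
def res(p):
    B=lever(p,bar,p[3])
    return np.concatenate([(proj('top',base(p,tP))-top).ravel(),(proj('side',base(p,sP))-side).ravel(),
      (proj('top',B)-tb).ravel(),(proj('side',B)-sb).ravel()])
s=least_squares(res,[420,60,-1.6,0.8],loss='soft_l1',x_scale=[10,10,.1,.1]); p=s.x
print(p,np.degrees(p[3])); print(res(p).reshape(-1,2).round(1))
print('crossbar',lever(p,[-240,0,0],p[3]))
np.save('p.npy',p)
for n in('top','side'):
    im=cv2.imread(f'pics/{n}0.png'); im=cv2.resize(im,None,fx=4,fy=4)
    for q in list(proj(n,base(p,tP)))+list(proj(n,lever(p,bar,p[3])))+list(proj(n,lever(p,[[-80,0,0],[0,0,0]],p[3])))+list(proj(n,base(p,[[x,y,70] for x in(-20,40) for y in(-30,30)]))):
        cv2.circle(im,tuple(int(v*4+2) for v in q),4,(0,0,255),-1)
    c=im[560:1000,720:1240] if n=='top' else im[520:1000,840:1320]
    cv2.imwrite(f'pics/fit_{n}.png',c)
E
python3 fit.py
```

```text
[511.68368235  60.6262643   -1.8132787    0.66460852] 38.079263082931234
[[-2.6 -0.9]
 [-1.2 -0.8]
 [-1.  -0.4]
 [-2.  -1.4]
 [-0.8 -2.3]
 [ 0.5 -2.2]
 [ 0.9 -1.6]
 [ 3.6  0.8]
 [ 2.8  0.8]
 [-0.1  0.3]
 [ 0.8  1.3]]
crossbar [533.03405772 146.94295133 253.02024512]
```

```bash
cat > fit2.py <<'E'
exec(open('fit.py').read().split("def res")[0])
def rp(p,w=(1,1)): return np.concatenate([w[0]*(proj('top',base(p,tP))-top).ravel(),w[1]*(proj('side',base(p,sP))-side).ravel()])
for w in((1,1),(1,0),(0,1)):
    s=least_squares(rp,[510,60,-1.8],args=(w,),x_scale=[10,10,.1]); print(w,s.x,rp(s.x).reshape(-1,2).round(1).tolist())
def rb(q): return np.concatenate([(proj('top',q.reshape(2,3))-tb).ravel(),(proj('side',q.reshape(2,3))-sb).ravel()])
s=least_squares(rb,[530,200,250,500,200,250.]);q=s.x.reshape(2,3);print(q.round(1),rb(s.x).round(1),np.linalg.norm(q[0]-q[1]),q.mean(0))
E
python3 fit2.py
```

```text
(1, 1) [510.45354779  58.88232133  -1.80901202] [[-2.1, -0.3], [-0.5, -0.5], [-0.5, -0.2], [-1.6, -0.9], [-0.2, -2.6], [1.0, -2.6], [1.0, -2.0]]
(1, 0) [509.09545868  55.30899923  -1.80947704] [[-0.9, 0.1], [0.7, -0.0], [0.7, 0.3], [-0.4, -0.4], [0.2, -3.5], [1.3, -3.5], [1.3, -2.6]]
(0, 1) [513.55443649  69.98914717  -1.79911493] [[-5.6, -0.9], [-3.9, -1.9], [-4.1, -1.7], [-5.4, -1.5], [-0.8, 0.1], [0.7, -0.1], [0.1, -0.1]]
[[586.7 141.6 259.5]
 [481.5 165.3 260.9]] [-0.   0.1  0.1 -0.4 -0.1 -0.   0.5  0.1] 107.78790400338625 [534.0886604  153.46550579 260.19544374]
```

View pics/fit_top.png

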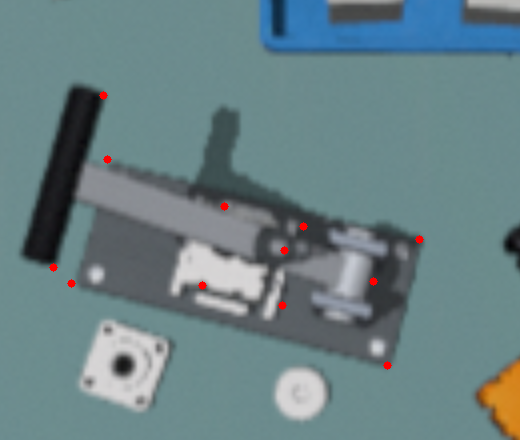

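View pics/fit_side.png

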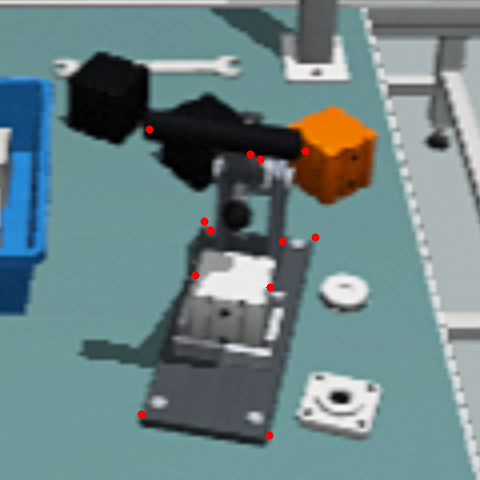

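```bash
python3 - <<'E'
from h import *
s=bot.get_state(); T=np.array(s['tcp_pos']); Rm=R.from_euler('xyz',s['orientation']).as_matrix()
for n in('top','side'):
    im=cv2.imread(f'pics/{n}0.png'); im=cv2.resize(im,None,fx=4,fy=4,interpolation=cv2.INTER_CUBIC)
    pts=[T]+[T+Rm@[0,sg*43,-19-13] for sg in(1,-1)]+[T-Rm@[0,0,100]]+[[0,0,0]]
    q=proj(n,pts);print(n,q)
    for i,v in enumerate(q): cv2.circle(im,tuple(int(a*4+2) for a in v),4,(0,0,255) if i==0 else (255,0,255),-1)
    c=im[1160:1536,0:400] if n=='top' else im[760:1240,1560:2048]
    cv2.imwrite(f'pics/tcp_{n}.png',c)
E
```

```text
top [[ 42.99958982 321.22551574]
 [ 18.25979415 316.41839094]
 [ 51.2289671  331.54148842]
 [ 14.77602993 330.47435321]
 [258.547914   382.17786388]]
side [[427.59692055 269.41765005]
 [431.33093161 274.14399304]
 [432.17731142 245.50412007]
 [441.27541907 236.26105758]
 [413.67411498 200.01585754]]
```

View pics/tcp_top.png

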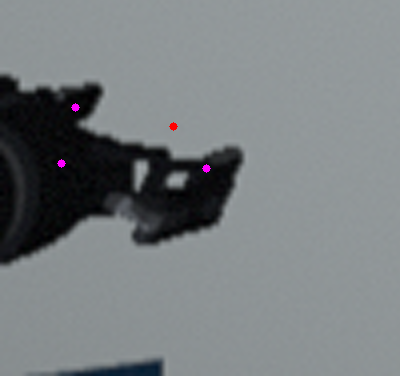

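View pics/tcp_side.png

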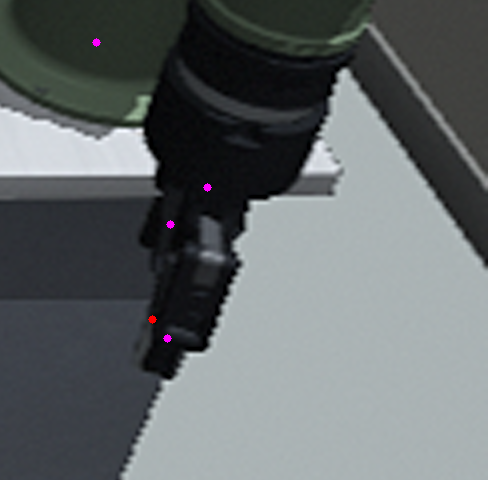

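```bash
python3 - <<'E'
from h import *
def ray(n,uv,z):
    m=imaging.camera_model(n); d=np.linalg.solve(m['K'],[*uv,1])*[1,-1,-1]
    d=R.from_euler('xyz',m['rotation']).apply(d); return m['position']+d*(z-m['position'][2])/d[2]
for nm,t,s,z in [('cap',(210.7,231.2),(295,229),18),('piston',(255.3,238.3),(296,202),14),('pot',(147,219.5),(293,267),54),('spanR',(373.5,215),(268,147),5)]:
    print(nm,ray('top',t,z).round(1),ray('side',s,z).round(1))
# tops of the cheeks z=124, pin: 
E
```

```text
cap [429.9 149.9  18. ] [434.2 159.6  18. ]
piston [410.2  14.7  14. ] [415.2  24.7  14. ]
pot [460.7 334.   54. ] [463.7 344.9  54. ]
spanR [ 485.2 -346.4    5. ] [ 487.2 -332.6    5. ]
```

The two cameras disagree by about 10 mm at bench level. I'll bring the shut fingers over the clamp and use the gripper itself as a calibration target.

```bash
python3 - <<'E'
from h import *
bot.grip(0.0)
bot.move_ptp([490,150,340],[np.pi,0,2.90])
s=bot.get_state(); print(s['t'],s['tcp_pos'],s['orientation'],s['contact_force'],s['opening'])
T=np.array(s['tcp_pos'])
for n in('top','side'):
    im=imaging.capture(n); cv2.imwrite(f'pics/{n}1.png',im)
    q=proj(n,T)[0]; print(n,q)
    im=cv2.resize(im,None,fx=5,fy=5,interpolation=cv2.INTER_CUBIC)
    cv2.circle(im,tuple(int(a*5+2) for a in q),3,(0,0,255),-1)
    x,y=(q*5).astype(int); cv2.imwrite(f'pics/tcp1_{n}.png',im[max(0,y-250):y+250,max(0,x-300):x+300])
    print(max(0,y-250),max(0,x-300))
E
```

```text
2.5917 [489.64549106 150.69293981 339.744896  ] [ 3.14148912e+00 -5.94170656e-04  2.90106617e+00] [ 0.32863786 -0.28965323  0.17619268] 0.0018997856697378153
top [189.62065701 197.40892921]
737 648
side [283.97044006 138.55520651]
442 1119
```

View pics/tcp1_top.png

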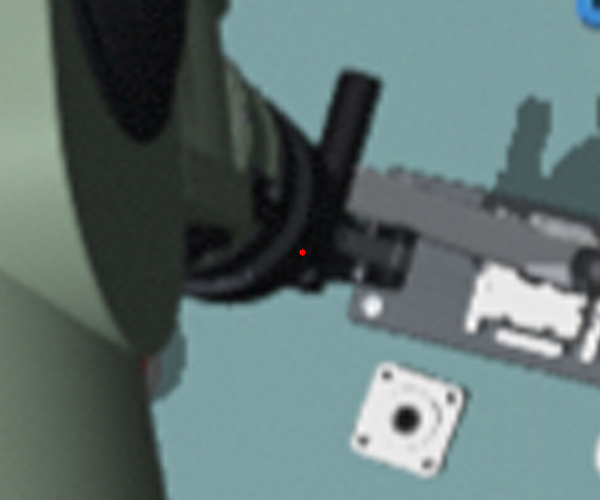

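View pics/tcp1_side.png

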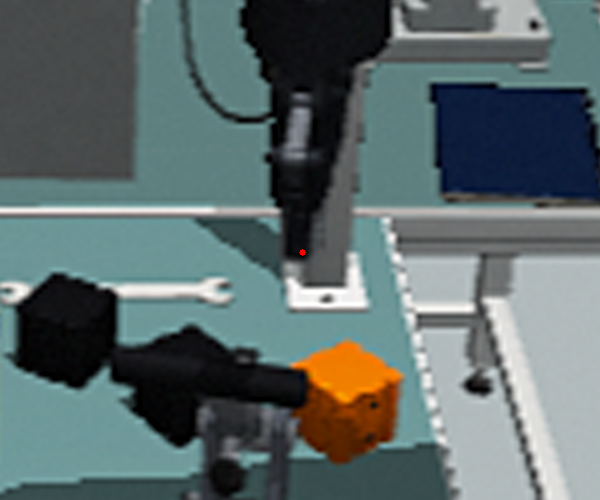

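The side view puts the shut fingertips at crop (297,258). My projection is (302,252), about 1 px off at full scale. In the top view the tip is hidden behind the knuckles. I'll fit each camera separately next.

```bash
cat > fit3.py <<'E'
exec(open('fit.py').read().split("def res")[0])
def rt(p): return np.concatenate([(proj('top',base(p,tP))-top).ravel(),(proj('top',lever(p,bar,p[3]))-tb).ravel()])
def rs(p): return np.concatenate([(proj('side',base(p,sP))-side).ravel(),(proj('side',lever(p,bar,p[3]))-sb).ravel()])
for f in(rt,rs):
    s=least_squares(f,[510,60,-1.8,.75],x_scale=[10,10,.1,.1]);p=s.x
    print(p.round(3),np.degrees(p[3]).round(1),f(p).reshape(-1,2).round(1).tolist(),lever(p,[-240,0,0],p[3]).round(1),lever(p,[0,0,0],0).round(1))
E
python3 fit3.py
python3 - <<'E'
import cv2
im=cv2.imread('pics/side1.png')[110:165,250:320]
cv2.imwrite('pics/side1z.png',cv2.resize(im,None,fx=10,fy=10,interpolation=cv2.INTER_NEAREST))
E
```

```text
[510.876  55.621  -1.817   0.528] 30.2 [[-1.0, -0.8], [0.4, -0.3], [0.6, 0.0], [-0.3, -1.3], [0.4, 1.6], [-0.2, 0.3]] [537.  159.7 225.8] [486.5 -41.4 105. ]
[514.363  69.714  -1.8     0.696] 39.9 [[-1.1, 0.0], [0.4, -0.1], [-0.1, -0.2], [-0.3, -0.3], [1.0, 0.4]] [533.5 151.7 258.9] [491.7 -27.7 105. ]
```

View pics/side1z.png

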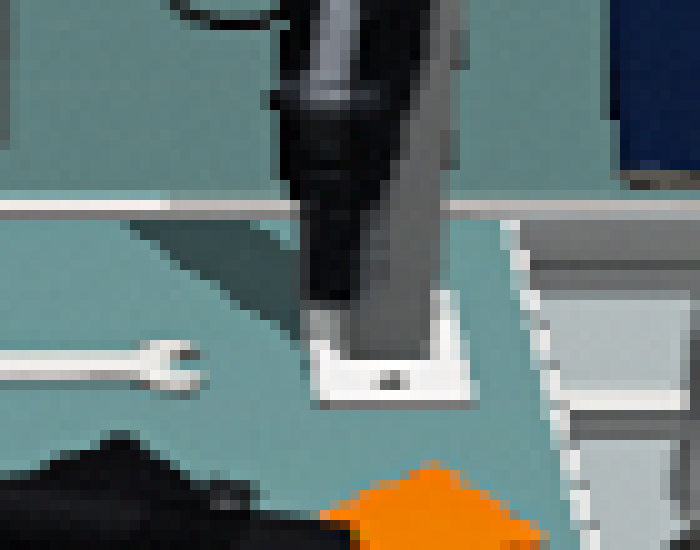

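```bash
cat > fit4.py <<'E'
exec(open('fit.py').read().split("def res")[0])
c=np.array([1.0,-1.4]); side=side+c; sb=sb+c
def rb(q): return np.concatenate([(proj('top',q.reshape(2,3))-tb).ravel(),(proj('side',q.reshape(2,3))-sb).ravel()])
s=least_squares(rb,[530,200,250,500,200,250.]);q=s.x.reshape(2,3);print(q.round(1),q.mean(0))
# joint with free top-camera pixel offset
def res(p):
    B=lever(p,bar,p[3]); o=p[4:6]
    return np.concatenate([(proj('top',base(p,tP))-top+o).ravel(),(proj('side',base(p,sP))-side).ravel(),(proj('top',B)-tb+o).ravel(),(proj('side',B)-sb).ravel()])
p=least_squares(res,[510,60,-1.8,.75,0,0],x_scale=[10,10,.1,.1,1,1]).x
print(p.round(3),np.degrees(p[3]),res(p).reshape(-1,2).round(1).tolist(),lever(p,[-240,0,0],p[3]),lever(p,[0,0,0],0))
np.save('p.npy',p)
E
python3 fit4.py
```

```text
[[584.9 140.9 264. ]
 [480.2 164.6 265.2]] [532.51070102 152.72526341 264.63526589]
[ 5.10274e+02  6.22100e+01 -1.80800e+00  6.73000e-01  5.35000e-01
 -2.32000e-01] 38.55339642581549 [[-2.6, -0.4], [-1.0, -0.7], [-1.0, -0.4], [-2.1, -1.0], [-1.1, -0.5], [0.2, -0.5], [0.1, 0.0], [3.7, 1.2], [3.1, 1.4], [-0.3, 1.4], [0.6, 2.3]] [530.88932687 147.4385152  254.57849106] [486.76349195 -34.98732098 105.        ]
```

```bash
python3 - <<'E'
from h import *
bot.movel([532,149,300],max_speed=120)
bot.dwell(0.2); 
for i in range(4):
    s=bot.get_state(); print(s['t'],np.round(s['contact_force'],2)); bot.dwell(0.05)
r=bot.movel([532,149,255],max_speed=25,threshold=3)
s=bot.get_state(); print(r,s['t'],np.round(s['tcp_pos'],2),np.round(s['contact_force'],2))
for n in('top','side'):
    im=imaging.capture(n); cv2.imwrite(f'pics/{n}2.png',im)
    im=im[140:220,150:260] if n=='top' else im[110:210,210:310]
    cv2.imwrite(f'pics/{n}2z.png',cv2.resize(im,None,fx=6,fy=6,interpolation=cv2.INTER_CUBIC))
s=bot.get_state(); print(s['t'],np.round(s['tcp_pos'],2),np.round(s['contact_force'],2))
E
```

```text
3.525 [-0.47 -1.03 -0.34]
3.575 [ 0.15  1.04 -0.05]
3.625 [-0.46  0.29  0.25]
3.675 [0.37 0.06 0.24]
True 4.7417 [532.1  149.52 276.18] [0.1  0.88 1.67]
4.8417 [532.04 149.43 276.14] [1.03 1.72 2.46]
```

View pics/side2z.png

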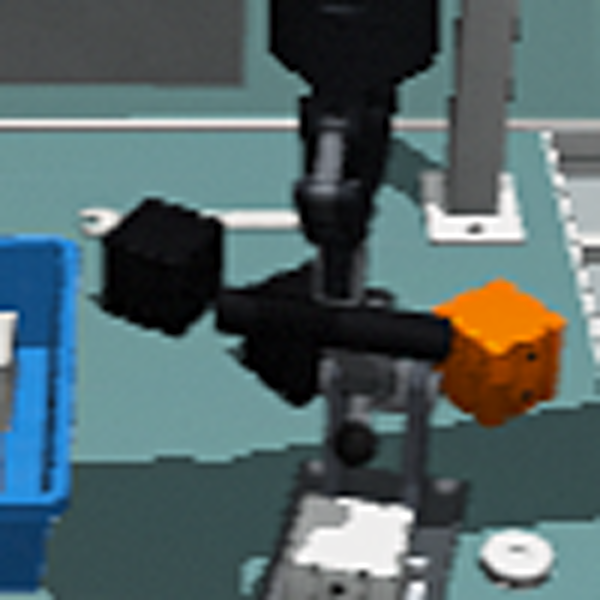

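View pics/top2z.png

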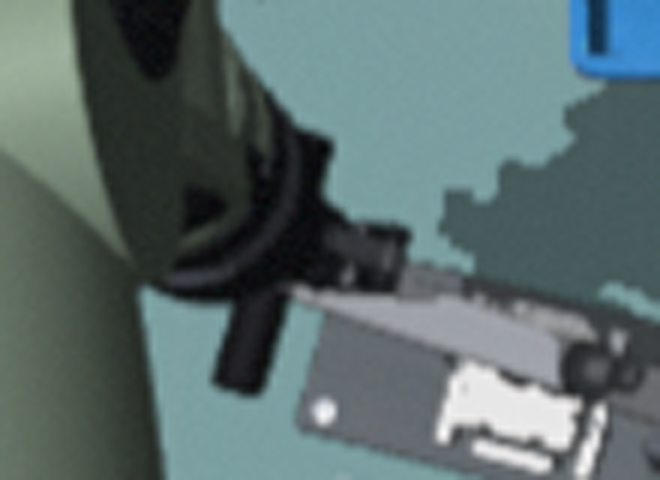

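The side view shows the tip centred on the crossbar and resting on its top, crop (335,300). Contact at z=276 gives a lever angle of about 41.8°, inside the expected range. Now I'll swing along the arc and log the force.

```bash
cat >> h.py <<'E'
TIP0=np.array([532.1,149.5,276.15]); TH0=np.degrees(np.arcsin((276.15-116)/240)); E_=np.array([np.cos(1.808-np.pi)*-1,np.sin(1.808),0]) 
E_=np.array([-np.cos(-1.808),-np.sin(-1.808),0])
def arc(th):
    a,b=np.radians(th),np.radians(TH0)
    return TIP0+240*((np.cos(a)-np.cos(b))*E_+(np.sin(a)-np.sin(b))*np.array([0,0,1]))
def rd(n=8,dt=0.02):
    F=[];z=[]
    for i in range(n):
        s=bot.get_state(); F.append(s['contact_force']); z.append(s['tcp_pos']); bot.dwell(dt)
    F=np.mean(F,0); z=np.mean(z,0)
    th=np.degrees(np.arcsin((z[2]-116)/240)); t=np.radians(th)
    tang=F[2]*np.cos(t)+(-F@E_)*(-0)+ -(F@E_)*np.sin(t)
    return s['t'],th,F[2],F@E_,tang,z
def step(th,sp=20,n=8):
    bot.movel(arc(th),max_speed=sp); r=rd(n)
    print(f"t {r[0]:.2f} cmd {th:.2f} th {r[1]:.2f} Fz {r[2]:.2f} Fe {r[3]:.2f} tang {r[4]:.2f}",flush=True); return r
E
python3 - <<'E'
from h import *
print(TH0,E_)
for th in (41,40,39,38,36,34): step(th)
E
```

```text
41.85837690311335 [0.23498552 0.97199887 0.        ]
t 5.30 cmd 41.00 th 41.08 Fz 4.38 Fe -0.63 tang 3.72
t 5.79 cmd 40.00 th 40.04 Fz 4.67 Fe 0.24 tang 3.42
t 6.28 cmd 39.00 th 39.04 Fz 5.08 Fe 1.68 tang 2.88
t 6.78 cmd 38.00 th 38.06 Fz 5.35 Fe 1.44 tang 3.32
t 7.47 cmd 36.00 th 36.10 Fz 5.76 Fe 2.13 tang 3.40
t 8.18 cmd 34.00 th 34.12 Fz 5.99 Fe 3.31 tang 3.10
```

```bash
cat >> h.py <<'E'
_arc=arc
def arc(th): return _arc(th)+E_*11*np.radians(34-th)*0.9+E_*0.6
E
python3 - <<'E'
from h import *
for th in (32,30,28.5,27.5,26.5,25.5): step(th,n=12)
E
```

```text
t 8.97 cmd 32.00 th 32.06 Fz 4.92 Fe 2.09 tang 3.06
t 9.75 cmd 30.00 th 30.06 Fz 5.09 Fe 3.43 tang 2.69
t 10.42 cmd 28.50 th 28.56 Fz 4.96 Fe 3.65 tang 2.61
t 10.98 cmd 27.50 th 27.56 Fz 5.38 Fe 3.79 tang 3.01
t 11.55 cmd 26.50 th 26.55 Fz 4.81 Fe 4.03 tang 2.50
t 12.12 cmd 25.50 th 25.54 Fz 4.84 Fe 3.97 tang 2.66
```

```bash
python3 - <<'E'
from h import *
s=bot.get_state(); T=np.array(s['tcp_pos']); print(T)
for n in('top','side'):
    im=imaging.capture(n); cv2.imwrite(f'pics/{n}3.png',im)
    print(n,proj(n,T))
    im=im[140:240,150:260] if n=='top' else im[120:220,220:320]
    cv2.imwrite(f'pics/{n}3z.png',cv2.resize(im,None,fx=6,fy=6,interpolation=cv2.INTER_CUBIC))
E
```

```text
[541.76550724 188.67873788 219.48167104]
top [[185.23261893 183.25309653]]
side [[263.40345009 183.30365301]]
```

View pics/side3z.png

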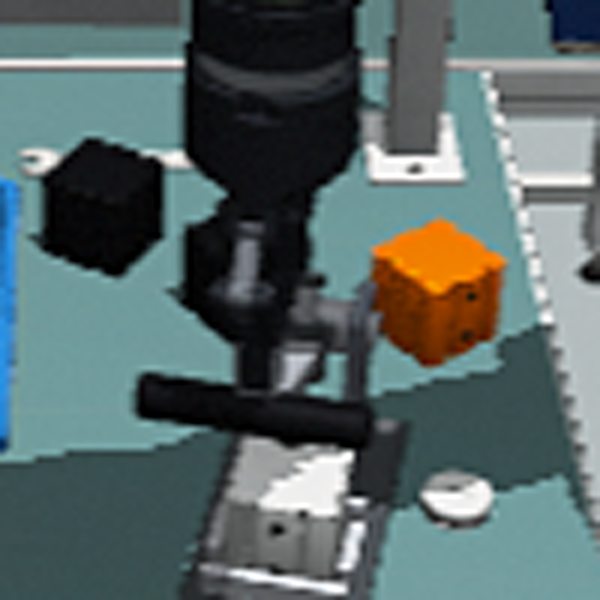

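View pics/top3z.png

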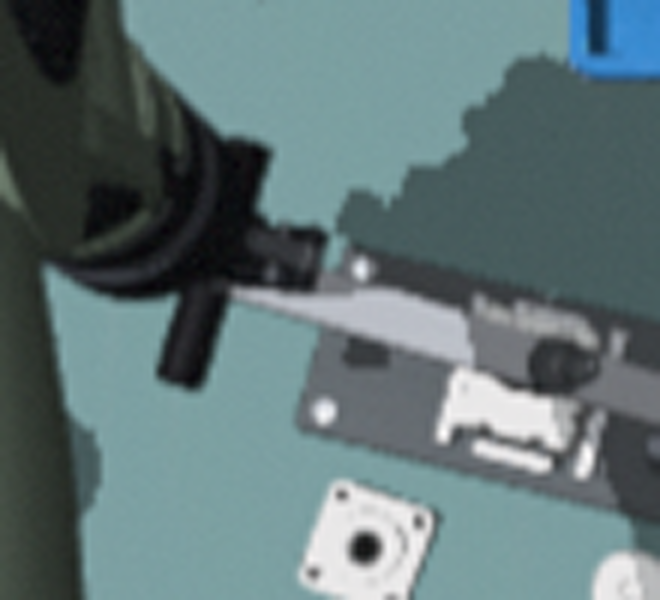

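The tip still sits on top of the crossbar, at its middle (side crop (255,388)). I'll relieve the sideways drag with a small outward shift, then continue.

```bash
cat >> h.py <<'E'
_arc2=arc
def arc(th): return _arc2(th)+E_*(1.2+0.06*(25.5-th))
E
python3 - <<'E'
from h import *
for th in (25.5,24.5,23.5,22.5,21.5): r=step(th,n=12)
E
```

```text
t 12.67 cmd 25.50 th 25.51 Fz 5.05 Fe 1.23 tang 4.03
t 13.23 cmd 24.50 th 24.44 Fz 2.97 Fe 0.86 tang 2.35
t 13.80 cmd 23.50 th 23.44 Fz 2.01 Fe -0.93 tang 2.21
t 14.37 cmd 22.50 th 22.41 Fz 1.15 Fe -0.75 tang 1.35
t 14.93 cmd 21.50 th 21.44 Fz 1.36 Fe -0.38 tang 1.40
```

```bash
cat >> h.py <<'E'
def step2(th,sp=6,n=10,dt=0.01,pr=True):
    bot.movel(arc(th),max_speed=sp); L=[]
    for i in range(n):
        s=bot.get_state(); F=np.array(s['contact_force']); a=np.radians(th)
        L.append([F[2]*np.cos(a)-F@E_*np.sin(a),F[2],F@E_,s['tcp_pos'][2]]); bot.dwell(dt)
    L=np.array(L); m=L.mean(0); h=n//2
    print(f"t {s['t']:.2f} cmd {th:.2f} dz {m[3]-arc(th)[2]:.2f} tang {m[0]:.2f} (1st half {L[:h,0].mean():.2f} 2nd {L[h:,0].mean():.2f} sd {L[:,0].std():.2f}) Fz {m[1]:.2f} Fe {m[2]:.2f}",flush=True); return m
E
python3 - <<'E'
from h import *
for th in (20.7,19.9): r=step2(th)
E
```

```text
t 15.74 cmd 20.70 dz 0.06 tang 4.50 (1st half 4.25 2nd 4.76 sd 0.54) Fz 4.46 Fe -0.93
t 16.54 cmd 19.90 dz -0.11 tang 3.28 (1st half 3.25 2nd 3.30 sd 0.37) Fz 3.23 Fe -0.70
```

```bash
python3 - <<'E'
from h import *
base_=[]
for th in np.arange(19.3,16.2,-0.6):
    r=step2(th,sp=5); 
    if r[0]>6.3: break
E
```

```text
t 17.29 cmd 19.30 dz -0.05 tang 3.96 (1st half 4.08 2nd 3.85 sd 0.60) Fz 3.88 Fe -0.90
t 18.03 cmd 18.70 dz -0.08 tang 3.69 (1st half 3.91 2nd 3.47 sd 0.34) Fz 3.59 Fe -0.91
t 18.77 cmd 18.10 dz -0.07 tang 3.92 (1st half 3.99 2nd 3.86 sd 0.24) Fz 3.66 Fe -1.45
t 19.52 cmd 17.50 dz -0.08 tang 3.93 (1st half 3.95 2nd 3.92 sd 0.34) Fz 3.63 Fe -1.57
t 20.26 cmd 16.90 dz -0.09 tang 3.81 (1st half 3.81 2nd 3.80 sd 0.43) Fz 3.39 Fe -1.94
t 21.00 cmd 16.30 dz -0.09 tang 3.97 (1st half 3.85 2nd 4.09 sd 0.41) Fz 3.45 Fe -2.35
```

```bash
cat >> h.py <<'E'
def arc(th): return _arc2(th)+E_*(1.2+0.06*(25.5-max(th,16.3))-(0.05*max(0,16.3-th)))
E
python3 - <<'E'
from h import *
for th in np.arange(15.7,9.5,-0.6):
    r=step2(th,sp=5); 
    if r[0]>5.0: break
E
```

```text
t 21.74 cmd 15.70 dz -0.08 tang 3.60 (1st half 3.66 2nd 3.54 sd 0.73) Fz 3.13 Fe -2.17
t 22.48 cmd 15.10 dz -0.05 tang 3.77 (1st half 3.85 2nd 3.68 sd 0.43) Fz 3.44 Fe -1.71
t 23.23 cmd 14.50 dz -0.06 tang 3.67 (1st half 3.75 2nd 3.59 sd 0.40) Fz 3.57 Fe -0.85
t 23.97 cmd 13.90 dz -0.04 tang 3.89 (1st half 4.46 2nd 3.33 sd 0.81) Fz 3.95 Fe -0.22
t 24.71 cmd 13.30 dz -0.04 tang 3.81 (1st half 3.92 2nd 3.71 sd 0.51) Fz 4.04 Fe 0.53
t 25.45 cmd 12.70 dz 0.06 tang 4.26 (1st half 4.30 2nd 4.23 sd 0.56) Fz 4.63 Fe 1.14
t 26.19 cmd 12.10 dz 0.04 tang 4.17 (1st half 4.09 2nd 4.24 sd 0.55) Fz 4.54 Fe 1.32
t 26.93 cmd 11.50 dz 0.22 tang 5.38 (1st half 5.40 2nd 5.37 sd 0.38) Fz 5.77 Fe 1.39
```

```bash
python3 - <<'E'
from h import *
for th in (10.9,10.3): r=step2(th,sp=5)
E
```

```text
t 27.68 cmd 10.90 dz 0.58 tang 7.78 (1st half 7.74 2nd 7.82 sd 0.40) Fz 8.06 Fe 0.69
t 28.42 cmd 10.30 dz 0.71 tang 8.52 (1st half 8.67 2nd 8.38 sd 0.35) Fz 8.79 Fe 0.69
```

Touch is felt. The force is flat at 3.6–4.0 N down to about 13°, about 4.2 N at 12.7–12.1°, then 5.4, 7.8 and 8.5 N. First touch is therefore at about 11.9° actual. The target is about 6.9° actual, which is a TCP height of about 144.8 mm.

```bash
python3 - <<'E'
from h import *
for th in (9.7,9.1,8.5,7.9,7.3):
    r=step2(th,sp=6); print('  actual',np.degrees(np.arcsin((r[3]-116)/240)).round(2))
E
```

```text
t 29.07 cmd 9.70 dz 0.76 tang 8.66 (1st half 8.57 2nd 8.75 sd 0.59) Fz 8.90 Fe 0.68
  actual 9.88
t 29.73 cmd 9.10 dz 0.83 tang 9.09 (1st half 9.47 2nd 8.71 sd 0.60) Fz 9.33 Fe 0.77
  actual 9.3
t 30.39 cmd 8.50 dz 0.92 tang 9.65 (1st half 9.60 2nd 9.69 sd 0.38) Fz 9.84 Fe 0.61
  actual 8.72
t 31.04 cmd 7.90 dz 1.01 tang 10.41 (1st half 10.51 2nd 10.31 sd 0.37) Fz 10.60 Fe 0.70
  actual 8.14
t 31.69 cmd 7.30 dz 1.11 tang 11.35 (1st half 11.21 2nd 11.49 sd 0.43) Fz 11.51 Fe 0.48
  actual 7.57
```

```bash
python3 - <<'E'
from h import *
r=step2(6.75,sp=6); print('  actual',np.degrees(np.arcsin((r[3]-116)/240)).round(2))
a=arc(6.75)
bot.movel(a+[0,0,25],max_speed=25); bot.movel(a+[0,0,160],max_speed=120)
s=bot.get_state(); print(s['t'],s['tcp_pos'],np.round(s['contact_force'],2))
bot.move_ptp([330,330,380],[np.pi,0,2.9])
for n in('top','side'):
    im=imaging.capture(n); cv2.imwrite(f'pics/{n}4.png',im)
    im=im[150:250,160:290] if n=='top' else im[120:250,210:340]
    cv2.imwrite(f'pics/{n}4z.png',cv2.resize(im,None,fx=4.5,fy=4.5,interpolation=cv2.INTER_CUBIC))
print(bot.get_state()['t'])
E
```

```text
t 32.31 cmd 6.75 dz 1.19 tang 11.44 (1st half 11.65 2nd 11.23 sd 0.63) Fz 11.62 Fe 0.86
  actual 7.04
34.7417 [547.22539297 213.68419923 303.33162544] [-0.16  0.52  0.01]
35.85
```

View pics/side4z.png

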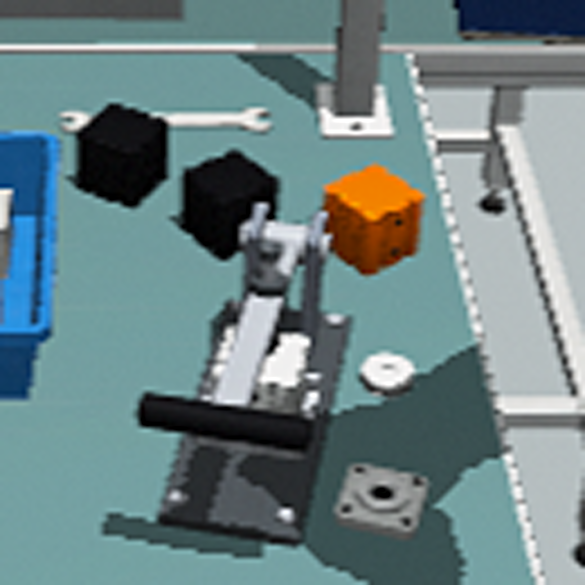

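View pics/top4z.png

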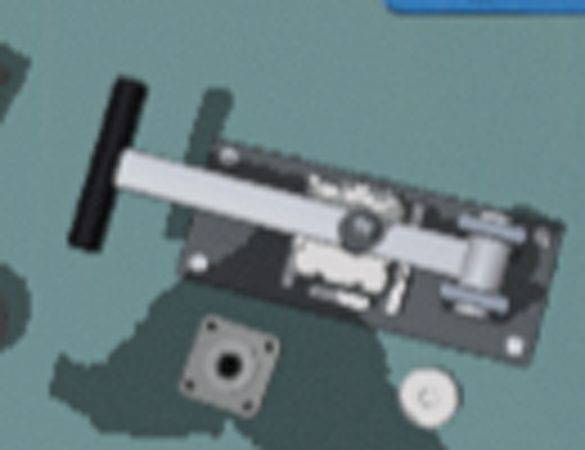

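The lever stays down. Its crossbar is at side crop (225,420), and the block still sits square in its nest. For a springback check I'll touch the bar lightly, well under the pivot friction, to measure its resting height.

```bash
python3 - <<'E'
from h import *
a=arc(6.75)
bot.move_ptp(list(a+[0,0,60]),[np.pi,0,2.9]); bot.movel(a+[0,0,9],max_speed=90); bot.dwell(0.15)
r=bot.movel(a+[0,0,-1],max_speed=12,threshold=2.5)
z=np.mean([bot.get_state()['tcp_pos'][2] for _ in range(3)]); s=bot.get_state()
print(r,s['t'],z,np.degrees(np.arcsin((z-116)/240)),np.round(s['contact_force'],2))
bot.movel(a+[0,0,70],max_speed=90); bot.dwell(0.3); s=bot.get_state(); print(s['t'],np.round(s['contact_force'],2))
E
```

```text
True 38.5167 145.41540311229278 7.0401118857130065 [-0.5   0.53  4.8 ]
39.7417 [ 0.31 -0.23  0.3 ]
```

The lever still rests at 7.04°, the angle it was left at, so there was no springback. I'm handing in.

```bash
python3 - <<'E'
from bench import bot
bot.sign_off()
E
```

```text
the job is handed in; nothing more can be done
```

I swung the lever down to about 7.0°, which I estimate is 5° past first touch, released it and handed the job in at about 40 s of the 54 s. The foot's force on the block was not measured directly; by that angle and the spring data it should be about 17 N.

- **How it was done:** I pushed the crossbar down from above with the shut fingers, in small arc steps, reading the force after each one.
- **First touch:** the push stayed at 3.6–4.0 N down to about 13° and was about 4.2 N at 12.7–12.1°. It then rose to 5.4 and 7.8 N and climbed about 1 N per degree. I put first touch at about 11.9°, with an uncertainty of roughly 0.4°.
- **Final push:** about 11.4 N at the crossbar at 7.04°, just before release.
- **Checks after release:** the last pictures show the block square in its nest, and the end cap and piston appear unmoved. I saw no contact with the other bystanders but did not check them closely. A light re-touch, peaking at 4.8 N, found the crossbar still at 7.04°, so the lever had not sprung back.
- **What disagreed:**
  - The two cameras differed by about 10 mm at bench level. I compared the side view with the known fingertip position and took the lever angle from touching the crossbar.
  - Readings between 25° and 21° fell because the faster steps let the arm unload. I slowed the steps, after which the baseline was steady.

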